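# Set up a plated shaft and hold the magnifier over it

## Robot

A 7-joint arm with a two-finger parallel gripper is mounted at the origin on the work surface. World frame = base frame: x ahead of the robot, y to its left, z up, the work surface at z = 0. Lengths are in m, angles in rad, forces in N, time in s.
With the tool pointing down it reaches from about 0.4 to 0.9 m from the base axis. Payload 5.5 kg.
Tool frame: the origin (TCP) lies at the very end of the fingers, on their centre line; the grasp point (between the pads) lies 19 mm behind it; z points along the fingers, y is the line along which they close (so a half turn about z gives the same grasp; the last joint's range is limited). The gripper opens to 85 mm and grips with 20 to 120 N. Pads are 22 mm wide; open, the fingers measure 114 mm over their backs; the gripper's body (76 mm by 85 mm) begins 54 mm behind the grasp point. The pads swing forward as they close: fully open they stand 13 mm farther back than shut.
Start: joints at [-0.913, 0.501, -0.427, 1.55, 0.221, 1.138, -0.21], TCP at [0.25, 0.6, 0.231] pointing down, gripper open.
Joint ranges: [-2.88, 2.88], [-0.31, 2.03], [-1.54, 1.56], [0.2, 2.42], [-1.41, 4.55], [0.19, 2.02], [-2.57, 2.57]. Speed limits (rad/s): [2.57, 2.57, 3.14, 3.14, 3.14, 3.14, 3.14].

## Interface

Orientations are given as a unit quaternion [x, y, z, w].
In Python, from plant import observe, cams, close_job gives the robot as it stands.
- The arm moves only by the tool play_rows, never from a script. Its argument "moves" is text: rows parted by semicolons, each of 5 numbers parted by spaces: the opening, from -1 (shut) to 1 (fully open), so that 0 is half open, then the shift along the world's x, y, z in m, then the turn about the world's z in degrees. A call has exactly 10 rows; each row shifts and turns the commanded pose from where the row before left it; what a row does not reach is not made up. A row lasts 1/8 s, in which the tool goes at most 62.5 mm and 10.7 degrees, less where a joint would pass 70% of its speed; a pose out of reach is approached as far as the arm can. A call with a gripper value outside its range is refused whole. The fingers move at their own pace and stop on an object; the grip force is fixed at half the most. Time passes only in rows, so rows that do not move let the fingers close, or fill a call up. It gives the time, the measured TCP pose, the force, the opening and the grip force at its end, in the units of the state.
- observe(): the state, without advancing time (a new reading comes with each control period).
- cams.camera(name): name is "scene" or "side" or "wrist"; returns the picture (480x640x3 uint8, red, green, blue); there is no depth.
- cams.camera_params(name): a dict with "fx", "fy", "cx", "cy" (pixels), "R" (3x3) and "t" (3): a world point X has camera coordinates R X + t. Camera axes: x right, y down, z forward; pixel columns grow to the right and rows downward; lengths in m; the calibration is good to about 2 mm. A picture is of the moment at which its call begins: read the wrist's pose just before it. camera_params takes no time and is no camera call; for the wrist camera it gives the pose at the moment of the call.
- close_job(): hands the job in; it is judged then, once.
The state is a dict: "time_s": time; "joint_positions": joint angles; "joint_velocities": joint speeds; "joint_torque": joint torques, N m; "position": TCP position; "tool_rot": TCP orientation; "force": force on the tool from outside, world axes, zero at the start; "ft_torque": the same for the moment, N m; "grip_width": finger opening in m; "grip_force": force on a finger pad.
Only numpy, scipy, OpenCV 4.12 (cv2) and the standard library are available. Lean on these libraries where they do the work, as an engineer would, in place of code of your own. Each camera call takes 0.05 s, during which the arm holds its last target. There are 200 camera calls.

## Task

Take the stepped shaft (the tallest of the three, with the thin journal on top) out of the white drain rack and stand it in the bore of the steel bench block, lowering it right to the bottom before you let go. Then draw the hand magnifier out of its slanted charging cradle, turn it so that the lens is level and finish while still holding it, steady and touching nothing else, with the lens centred over the shaft and about 80 mm above the shaft's top end. Leave the other two shafts, the bottle and the grey parts tray where they are.

Things in the scene. Friction and masses are not known exactly. Their poses are not given: they have to be found in the camera images.
- shaft_grip (a point): The stepped steel shaft, 0.23 kg: body 20 mm diameter x 85 mm with a chamfered foot, then a thin journal 12 mm diameter x 20 mm on top, 105 mm in all. This point: on its axis, half-way up. z runs up the shaft. It starts upright in one of the rack's three holes (any), 30 mm of it hidden in the hole, 55 mm of the body and the journal standing out.
- shaft_foot (a point): Centre of the stepped shaft's foot (its lower end face).
- shaft_top (a point): Centre of the stepped shaft's top end face, 105 mm above its foot.
- rack: White plastic drain rack, fixed: block 190 x 60 x 45 mm high, origin at the centre of its underside, x along its length. Three blind holes 24 mm in diameter, 30 mm deep, in a row on its centre line at x = -65, 0 and +65 mm. Its floor plate is 220 x 85 x 4 mm. Besides the stepped shaft two plain dowels stand in it.
- dowel_a: Bystander: plain steel dowel 20 mm diameter x 72 mm, standing in a rack hole (42 mm stand out). Origin at the centre of its foot.
- dowel_b: Bystander: second plain dowel, the same as dowel_a, in another rack hole.
- block: Steel bench block, fixed: 70 x 70 x 45 mm high with one vertical blind bore in the middle of its top, on a thin black rubber pad 120 mm square. Origin at the centre of its underside.
- bore (a point): Centre of the mouth of the block's bore, level with the block's top, 45 mm above the work surface. The bore is 23 mm in diameter with a 3 mm chamfer at the mouth, and 30 mm deep with a flat floor; its z axis points up.
- cradle: White charging cradle of the magnifier, fixed: base 110 x 75 x 12 mm, origin at the centre of its underside. Its socket leans 45 degrees, opening upward and towards the cradle's +x (away from the robot). A spine 12 mm wide runs on from the socket under the handle, up to 105 mm along it; it is narrower than the handle, so fingers pass beside it.
- socket (a point): Point on the floor of the cradle's socket, where the handle's lower end rests. The socket is 45 mm deep, open at its upper end, walls 4 mm, 1.5 mm of play on each side of the handle.
- handle (a point): The magnifier, 0.15 kg, loose in the cradle; this point: middle of the free part of its black handle, 78 mm from the lower end, the place to grip. Handle 110 long, 20 wide (y), 16 mm thick (z). x runs from the handle's lower end to the lens, z is square to the lens. In the cradle x points 45 deg up, away from the robot, z 45 deg up, back to the robot. It is drawn out along x.
- handle_end (a point): Centre of the lower end face of the magnifier's handle.
- lens (a point): Centre of the magnifier's round lens, 146 mm from the handle's lower end and 68 mm from handle along x; glass about 70 mm across in a black ring 87 mm over all and 11 mm thick. Same axes as handle: the lens is level when z is vertical.
- bottle: Bystander: small white bottle 52 mm diameter x 125 mm, standing loose on the work surface beyond the work. Origin at the centre of its underside.
- parts_tray: Bystander: small grey open tray 90 x 120 x 25 mm with a few plated washers lying fast in it, loose on the work surface beyond the work. Origin at the centre of its underside.
Things that resemble listed ones, but are neither listed nor needed, are in the scene too. Of the things shaped like the part that bears handle, the black one is meant.

How it is judged:
On the way, in this order (a step that is already met when the one before it is completed fails the run):
1. the stepped shaft is lowered into the block's bore, its foot within 10 mm of the bottom, while still held (z of shaft_foot in the frame of bore below -0.02 m and horizontal distance between shaft_foot and bore below 0.006 m and contact force between the fingers and shaft above 0.3 N), for 0.05 s.
2. the shaft stands upright at the bottom of the bore, let go (z of shaft_foot in the frame of bore below -0.026 m and horizontal distance between shaft_foot and bore below 0.005 m and angle between shaft_grip's own z axis and vertical below 0.1 rad and contact force between the fingers and shaft below 0.05 N), for 0.2 s.
3. the magnifier is held, drawn clear of its cradle (distance between handle_end and socket above 0.055 m and contact force between the fingers and magnifier above 0.5 N and contact force between magnifier and cradle below 0.05 N), for 0.1 s.
At the end, for the whole second after the job is handed in: The shaft stands free on the bore's bottom (foot 26 mm deep or more, 5 mm off-centre at most, upright to 0.10 rad); the fingers alone hold the magnifier, at rest, lens level to 0.22 rad, its centre within 20 mm of the shaft's axis and 80 +/- 25 mm above its top end (all of step 2 and (angle between lens's own z axis and vertical below 0.22 rad or angle between lens's own z axis and vertical above 2.92 rad) and horizontal distance between lens and shaft_top below 0.02 m and z of lens in the frame of bore between 0.13 and 0.18 m and contact force between the fingers and magnifier above 0.5 N and contact force between each of magnifier, the arm and shaft below 0.05 N and contact force between magnifier and block below 0.05 N and contact force between magnifier and cradle below 0.05 N and contact force between magnifier and rack below 0.05 N and contact force between magnifier and bottle below 0.05 N and linear speed of magnifier below 0.03 m/s and angular speed of magnifier below 0.2 rad/s); the arm keeps its last pose, push and grip.
It fails at once if one of the other two shafts is moved out of its place (distance of any of dowel_a, dowel_b from where it was at the start of the episode above 0.015 m).
It fails at once if the bottle or the parts tray is pushed away or knocked over (distance of any of bottle, parts_tray from where it was at the start of the episode above 0.03 m or angle between bottle's own z axis and vertical above 0.5 rad).
It also fails if it takes over 54 s, if anything falls off the work surface, if the arm or the gripper's body presses on something with over 40 N, if the wrist force passes 120 N, or if a joint passes its speed limit or range.

## Working session

There is one attempt and no reset: what is moved stays moved. The work goes in short steps, Python scripts to look and compute and a tool call to move; the robot and the scene stay as the last step left them, time stands still between calls to the robot, and variables do not carry over. Pictures are saved under pics/ and viewed, at most 10 in all, crops included, and the job is handed in when it is done.

Besides the shell and the picture viewer there is one more tool, called after "Emit:" by a JSON object that holds its "op" and its "data", one argument or row to a line. play_rows: Moves the arm, as the interface text tells. Its arguments: {"type":"object","properties":{"moves":{"type":"string"}},"required":["moves"]}

```bash
ls; mkdir -p pics; python3 - <<'E'
from plant import observe,cams
import cv2
for n in ["scene","side"]:
    cv2.imwrite(f"pics/{n}0.png",cams.camera(n)[:,:,::-1])
    p=cams.camera_params(n);print(n,p)
s=observe();print(s['position'],s['tool_rot'],s['grip_width'],s['time_s'])
E
```

```text
pics
scene {'fx': 462.0973528696664, 'fy': 462.0973528696664, 'cx': 318.32155904069526, 'cy': 228.4482634306651, 'R': array([[ 0.48362681,  0.87524129, -0.00760249],
       [ 0.6024498 , -0.33916789, -0.72250909],
       [-0.63494831,  0.34484465, -0.69131962]]), 't': array([-0.37977536, -0.25279938,  1.37236105])}
side {'fx': 510.098417591941, 'fy': 510.098417591941, 'cx': 319.7127529467084, 'cy': 243.10853582652769, 'R': array([[ 0.97062265, -0.24054293,  0.00554718],
       [-0.13365987, -0.55821902, -0.81885687],
       [ 0.20006677,  0.79405959, -0.57397096]]), 't': array([-0.54843051,  0.19686224,  0.91418242])}
[0.24979098 0.59940204 0.23035243] [ 1.96099651e-01  9.80583561e-01 -8.72567878e-04 -2.11940888e-04] 0.08544008426357969 0.1
```

View pics/scene0.png

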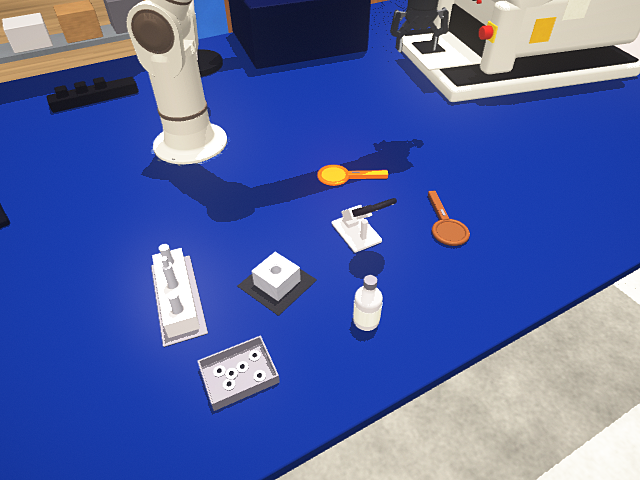

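View pics/side0.png

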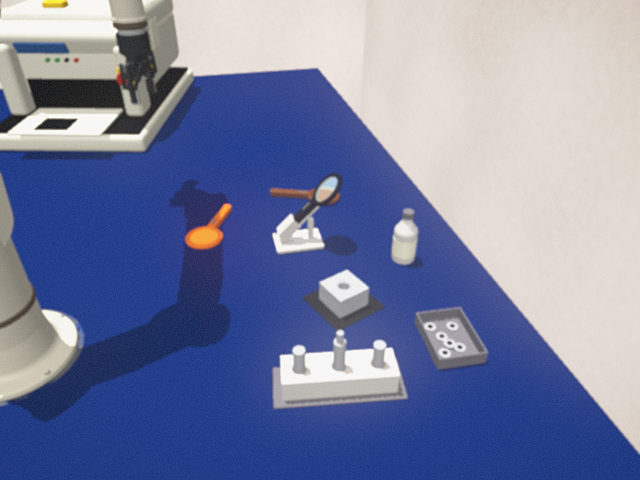

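The scene view shows the rack at about (180,295), the block at (277,272), the cradle and black magnifier at (360,230), the bottle at (368,305) and the tray at (238,375). The orange magnifier at (335,175) and the brown one at (450,230) are look-alikes; the black one fits. In the side view, the middle shaft (340,333) looks tallest. I'll enlarge crops to confirm.

```bash
python3 - <<'E'
import cv2,numpy as np
a=cv2.imread('pics/scene0.png');b=cv2.imread('pics/side0.png')
c=lambda im,x,y,s,w,h:cv2.resize(im[y:y+h//s,x:x+w//s],(w,h),interpolation=cv2.INTER_CUBIC)
cv2.imwrite('pics/c1.png',np.vstack([np.hstack([c(a,140,235,4,400,300)[:, :],c(b,265,325,4,400,300)*1]),np.hstack([c(a,235,240,4,400,300),c(b,300,260,4,400,300)])]))
cv2.imwrite('pics/c2.png',np.hstack([c(a,320,190,5,400,500),c(b,266,165,5,400,500)]))
E
```

```text
(no output)
```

View pics/c1.png

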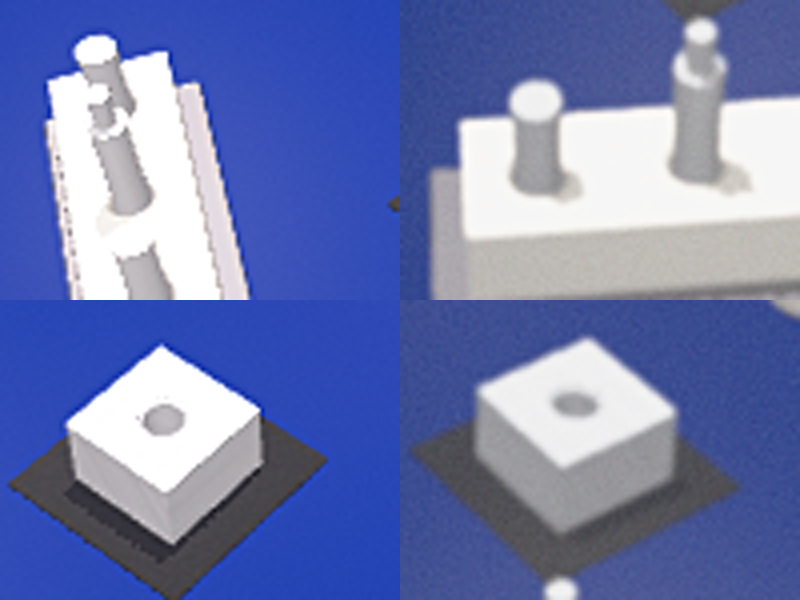

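View pics/c2.png

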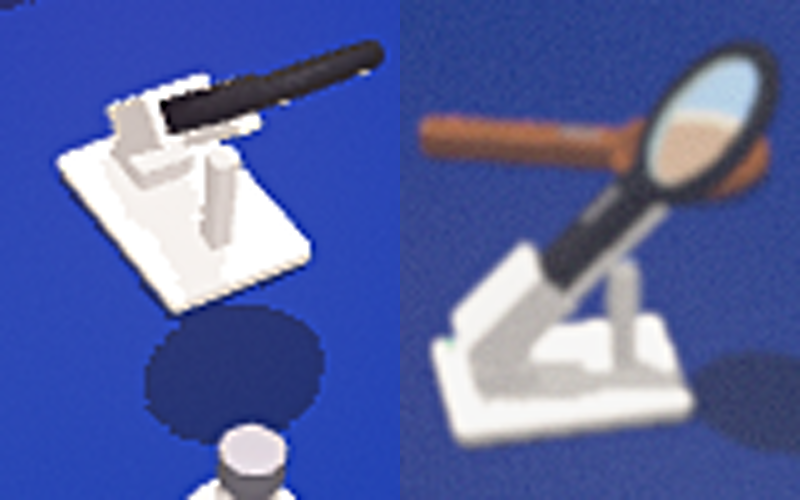

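The crops confirm it: the stepped shaft is in the middle hole. Its top is at scene (164.5,259) and side (340.3,333). The bore is at scene (276,270) and side (343.8,286). Only the black magnifier sits in the cradle. Next I triangulate.

```bash
cat > h.py <<'E'
import numpy as np
from plant import observe,cams
C={n:cams.camera_params(n) for n in("scene","side")}
def K(p):return np.array([[p['fx'],0,p['cx']],[0,p['fy'],p['cy']],[0,0,1]])
def ray(p,uv):
    d=p['R'].T@np.linalg.inv(K(p))@[*uv,1]; return -p['R'].T@p['t'],d/np.linalg.norm(d)
def onz(p,uv,z):
    o,d=ray(p,uv);return (o+d*(z-o[2])/d[2]).round(4)
def tri(ps):
    A=0;b=0;L=[]
    for p,uv in ps:
        o,d=ray(p,uv);M=np.eye(3)-np.outer(d,d);A=A+M;b=b+M@o;L.append((o,d))
    X=np.linalg.solve(A,b);return X.round(4),[round(float(np.linalg.norm(np.cross(X-o,d))),4) for o,d in L]
def proj(p,X):
    c=p['R']@X+p['t'];return (K(p)@c)[:2]/c[2]
E
python3 - <<'E'
from h import *
a,b=C['scene'],C['side']
T=lambda n,u,v:print(n,tri([(a,u),(b,v)]))
T('shafttop',(164.5,258.8),(340.3,333)); print(onz(a,(164.5,258.8),.12),onz(b,(340.3,333),.12))
T('bore',(276,270),(343.75,286));print(onz(a,(276,270),.045),onz(b,(343.75,286),.045))
T('lens',(384,203),(328,189))
print('dowelL',onz(b,(299,350),.087),'dowelR',onz(b,(379.5,345.5),.087))
print('base scene L,B,R',*[onz(a,u,.012) for u in((332.2,222.4),(355.6,250.6),(382,239))])
print('base side farL,nearL,nearR',*[onz(b,u,.012) for u in((272.4,233.5),(277.5,251),(324,246))])
print('bottle',onz(a,(367,323),0),onz(b,(404,259),0))
print('tray',*[onz(a,u,.025) for u in((198,348),(265,337),(279,373),(212,403))])
print('rack',*[onz(b,u,.045) for u in((280,355.5),(280,384)) ],*[onz(a,u,.045) for u in((153,262),(182,249))])
print(cams.camera_params('wrist'))
E
```

```text
shafttop (array([ 0.5466, -0.2005,  0.1182]), [0.0018, 0.0018])
[ 0.5466 -0.1993  0.12  ] [ 0.5466 -0.2044  0.12  ]
bore (array([ 0.6117, -0.0042,  0.0414]), [0.0016, 0.0016])
[ 0.6132 -0.004   0.045 ] [ 0.6108 -0.0106  0.045 ]
lens (array([0.6378, 0.2353, 0.1337]), [0.008, 0.008])
dowelL [ 0.4828 -0.1936  0.087 ] dowelR [ 0.6099 -0.2144  0.087 ]
base scene L,B,R [0.5154 0.187  0.012 ] [0.6211 0.1861 0.012 ] [0.6197 0.2585 0.012 ]
base side farL,nearL,nearR [0.512  0.2533 0.012 ] [0.5114 0.1806 0.012 ] [0.6185 0.1751 0.012 ]
bottle [0.7887 0.1075 0.    ] [0.7858 0.1003 0.    ]
tray [ 0.6977 -0.202   0.025 ] [ 0.736  -0.0857  0.025 ] [ 0.8146 -0.0943  0.025 ] [ 0.8096 -0.2148  0.025 ]
rack [ 0.4568 -0.1595  0.045 ] [ 0.4462 -0.2182  0.045 ] [ 0.4667 -0.2197  0.045 ] [ 0.4597 -0.1553  0.045 ]
{'fx': 342.0147418892117, 'fy': 342.0147418892117, 'cx': 318.779862691537, 'cy': 241.22969731698169, 'R': array([[ 0.38395311,  0.92334928, -0.00247278],
       [ 0.88713448, -0.3681487 ,  0.27831447],
       [ 0.25607111, -0.1090534 , -0.96048682]]), 't': array([-0.64989191, -0.03646238,  0.37923716])}
```

Emit:
{"op": "play_rows", "data": {
  "moves": "1 0.022 -0.055 0 2; 1 0.022 -0.055 0 2; 1 0.022 -0.055 0 2; 1 0.022 -0.055 0 2; 1 0.022 -0.055 0 2; 1 0.022 -0.055 0 2; 1 0.022 -0.055 0 2; 1 0.022 -0.055 0 0; 1 0.022 -0.055 0 0; 1 0.022 -0.055 0 0"
}}

```text
time_s: 1.35
position: [0.4702, 0.0482, 0.2313]
tool_rot: [0.075, 0.997, 0.0, 0.0]
force: [1.0, 0.5, 0.3]
grip_width: 0.0856
grip_force: 0.0
```

Emit:
{"op": "play_rows", "data": {
  "moves": "1 0.019 -0.05 0 0; 1 0.019 -0.05 0 0; 1 0.019 -0.05 0 0; 1 0.019 -0.05 0 0; 1 0 -0.052 0 0; 1 0 0 -0.02 0; 1 0 0 0 0; 1 0 0 0 0; 1 0 0 0 0; 1 0 0 0 0"
}}

```text
time_s: 2.6
position: [0.5464, -0.2014, 0.212]
tool_rot: [0.075, 0.997, -0.0, 0.001]
force: [-0.3, 0.3, 0.9]
grip_width: 0.0854
grip_force: 0.0
```

```bash
cat > look.py <<'E'
import sys,cv2,pickle
from h import *
s=observe();p=cams.camera_params('wrist');im=cams.camera('wrist')[:,:,::-1]
cv2.imwrite(f'pics/{sys.argv[1]}.png',im);pickle.dump(p,open(f'pics/{sys.argv[1]}.pkl','wb'))
print(s['time_s'],s['position'].round(4),s['tool_rot'].round(4),s['grip_width'],s['joint_positions'].round(2),s['force'].round(1))
E
python3 look.py w1; python3 - <<'E'
from h import *
p=cams.camera_params('wrist');print('expect top',proj(p,np.array([.5466,-.2025,.12])),'bore',proj(p,np.array([.612,-.007,.045])))
E
```

```text
2.6 [ 0.5464 -0.2014  0.212 ] [ 7.460e-02  9.972e-01 -1.000e-04  5.000e-04] 0.08540121813284847 [ 0.32  0.37 -0.01  1.76  0.01  1.02  1.72] [-0.3  0.3  0.9]
expect top [316.05617211 245.51467526] bore [529.32096567 258.42922034]
```

View pics/w1.png

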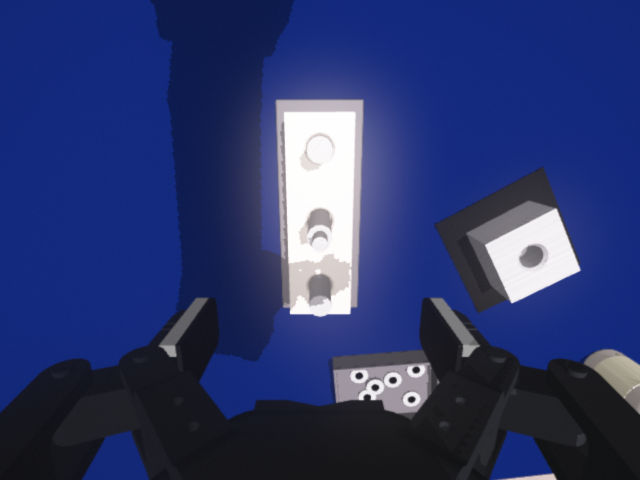

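The wrist view shows the rack aligned with the gripper. The stepped shaft's top is at (320,243), the dowel tops at (320,150) and (320,308), and the bore at (532,257).

```bash
python3 - <<'E'
from h import *
import pickle
p=pickle.load(open('pics/w1.pkl','rb'));a,b=C['scene'],C['side']
print('top',onz(p,(320,243),.12),tri([(p,(320,243)),(a,(164.5,258.8)),(b,(340.3,333))]))
print('dow',onz(p,(320,150),.087),onz(p,(320,308),.087))
print('bore',onz(p,(532.5,257),.045),tri([(p,(532.5,257)),(a,(276,270)),(b,(343.75,286))]))
E
```

```text
top [ 0.5453 -0.1993  0.12  ] (array([ 0.5463, -0.2   ,  0.1178]), [0.0007, 0.0016, 0.0021])
dow [ 0.4825 -0.1899  0.087 ] [ 0.6129 -0.2093  0.087 ]
bore [ 0.6111 -0.0038  0.045 ] (array([ 0.612 , -0.0036,  0.0418]), [0.0015, 0.0011, 0.0023])
```

Emit:
{"op": "play_rows", "data": {
  "moves": "1 0 0.0015 -0.04 0; 1 0 0 -0.04 0; 1 0 0 -0.03 0; 1 0 0 -0.02 0; 1 0 0 -0.02 0; 1 0 0 0 0; -1 0 0 0 0; -1 0 0 0 0; -1 0 0 0 0; -1 0 0 0 0"
}}

```text
time_s: 3.9
position: [0.5464, -0.2008, 0.0621]
tool_rot: [0.075, 0.997, -0.0, 0.001]
force: [-1.2, 0.2, 3.4]
grip_width: 0.0187
grip_force: 58.4
```

Emit:
{"op": "play_rows", "data": {
  "moves": "-1 0 0 0 0; -1 0 0 0 0; -1 0 0 0.01 0; -1 0 0 0.02 0; -1 0 0 0.03 0; -1 0 0 0.02 0; -1 0 0 0 0; -1 0 0 0 0; -1 0 0 0 0; -1 0 0 0 0"
}}

```text
time_s: 5.15
position: [0.5454, -0.2003, 0.1403]
tool_rot: [0.075, 0.997, 0.0, -0.001]
force: [0.5, -0.4, -1.5]
grip_width: 0.0187
grip_force: 58.7
```

```bash
python3 look.py w2; python3 - <<'E'
import cv2,numpy as np
from plant import cams
i=cv2.imread('pics/w2.png');s=cams.camera('side')[:,:,::-1]
cv2.imwrite('pics/w2c.png',np.hstack([cv2.resize(i[100:400,170:620],(450,300)),cv2.resize(s[260:410,265:440],(350,300))]))
E
```

```text
5.15 [ 0.5454 -0.2003  0.1403] [ 7.510e-02  9.972e-01  2.000e-04 -8.000e-04] 0.018652326959219485 [ 0.32  0.45 -0.01  1.82  0.01  0.88  1.72] [ 0.5 -0.4 -1.5]
```

View pics/w2c.png

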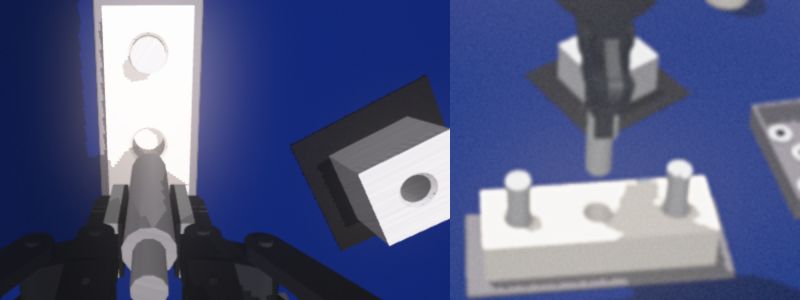

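The shaft is held upright and clear of the rack, with its foot at about z 0.093. The bore is visible at right. I'll carry it across.

Emit:
{"op": "play_rows", "data": {
  "moves": "-1 0.011 0.03 0 0; -1 0.011 0.034 0 0; -1 0.011 0.034 0 0; -1 0.011 0.034 0 0; -1 0.011 0.034 0 0; -1 0.011 0.03 0 0; -1 0 0 -0.01 0; -1 0 0 -0.01 0; -1 0 0 0 0; -1 0 0 0 0"
}}

```text
time_s: 6.5
position: [0.6118, -0.0059, 0.1212]
tool_rot: [0.076, 0.997, -0.0, -0.0]
force: [-0.4, -0.3, -2.6]
grip_width: 0.0185
grip_force: 58.8
```

```bash
python3 look.py w3; python3 - <<'E'
import cv2,numpy as np
from plant import cams
s=cams.camera('side')[:,:,::-1];a=cams.camera('scene')[:,:,::-1]
c=lambda im,x,y:cv2.resize(im[y:y+100,x:x+80],(400,500),interpolation=cv2.INTER_CUBIC)
cv2.imwrite('pics/w3c.png',np.hstack([c(a,236,205),c(s,304,225)]))
E
```

```text
6.5 [ 0.6118 -0.0059  0.1212] [ 7.610e-02  9.971e-01 -2.000e-04 -2.000e-04] 0.018508305852817066 [ 0.01  0.52 -0.06  1.75  0.04  0.87  1.35] [-0.4 -0.3 -2.6]
```

View pics/w3c.png

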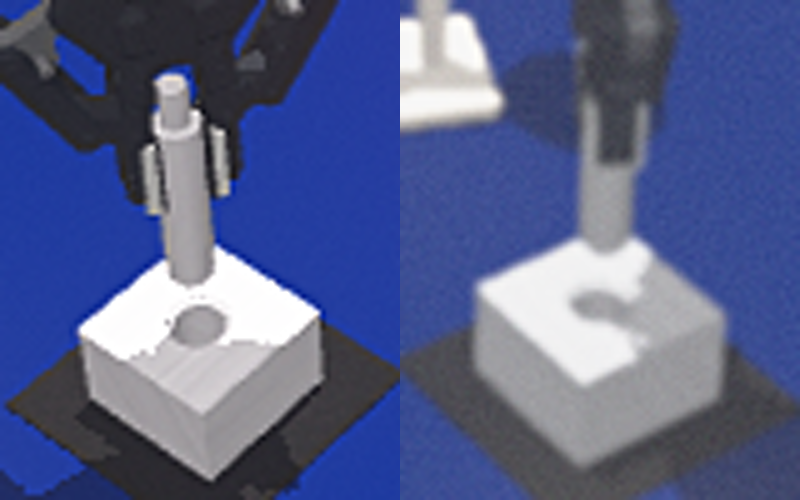

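```bash
python3 - <<'E'
from h import *
a,b=C['scene'],C['side']
print(onz(a,(273.8,260),.074),onz(a,(276.2,270),.045));print(onz(b,(345.2,272.5),.074),onz(b,(343.5,286),.045))
print(tri([(a,(273.8,260)),(b,(345.2,272.5))]),tri([(a,(276.2,270)),(b,(343.5,286))]))
E
```

```text
[ 0.6108 -0.0055  0.074 ] [ 0.6134 -0.0036  0.045 ]
[ 0.6143 -0.0052  0.074 ] [ 0.6103 -0.0104  0.045 ]
(array([ 0.6133, -0.0068,  0.0761]), [0.0007, 0.0007]) (array([ 0.6115, -0.0037,  0.0409]), [0.0015, 0.0015])
```

Emit:
{"op": "play_rows", "data": {
  "moves": "-1 0 0.0012 -0.01 0; -1 0 0 -0.01 0; -1 0 0 -0.005 0; -1 0 0 -0.005 0; -1 0 0 -0.003 0; -1 0 0 -0.003 0; -1 0 0 -0.003 0; -1 0 0 -0.003 0; -1 0 0 0 0; -1 0 0 0 0"
}}

```text
time_s: 7.9
position: [0.6121, -0.0033, 0.0794]
tool_rot: [0.075, 0.997, 0.0, 0.0]
force: [0.7, -1.0, -3.0]
grip_width: 0.0184
grip_force: 58.8
```

Emit:
{"op": "play_rows", "data": {
  "moves": "-1 0 0 -0.003 0; -1 0 0 -0.003 0; -1 0 0 -0.003 0; -1 0 0 -0.003 0; -1 0 0 -0.002 0; -1 0 0 -0.001 0; -1 0 0 -0.001 0; -1 0 0 -0.001 0; -1 0 0 0 0; -1 0 0 0 0"
}}

```text
time_s: 9.15
position: [0.612, -0.0033, 0.0624]
tool_rot: [0.075, 0.997, 0.0, 0.0]
force: [-0.5, -0.6, -1.6]
grip_width: 0.0184
grip_force: 58.8
```

Emit:
{"op": "play_rows", "data": {
  "moves": "-1 0 0 -0.001 0; -1 0 0 -0.001 0; -1 0 0 0 0; 1 0 0 0 0; 1 0 0 0 0; 1 0 0 0 0; 1 0 0 0 0; 1 0 0 0.01 0; 1 0 0 0.03 0; 1 0 0 0.05 0"
}}

```text
time_s: 10.4
position: [0.6105, -0.0033, 0.15]
tool_rot: [0.075, 0.997, -0.0, -0.002]
force: [-0.2, -0.8, -0.1]
grip_width: 0.0854
grip_force: 0.0
```

Emit:
{"op": "play_rows", "data": {
  "moves": "1 0 0 0.05 0; 1 0 0 0.05 0; 1 -0.01 0.04 0.01 2; 1 -0.01 0.045 0.01 2; 1 -0.01 0.045 0.01 2; 1 -0.01 0.045 0 2; 1 -0.01 0.045 0 0; 1 0 0 0 0; 1 0 0 0 0; 1 0 0 0 0"
}}

```text
time_s: 11.65
position: [0.5626, 0.2149, 0.2805]
tool_rot: [0.007, 1.0, -0.0, 0.0]
force: [-0.6, 0.3, -0.5]
grip_width: 0.0854
grip_force: 0.0
```

```bash
python3 look.py w4;  python3 - <<'E'
import cv2,numpy as np
from plant import cams
i=cv2.imread('pics/w4.png')
s=cams.camera('side')[:,:,::-1];a=cams.camera('scene')[:,:,::-1]
c=lambda im,x,y:cv2.resize(im[y:y+60,x:x+80],(400,300),interpolation=cv2.INTER_CUBIC)
cv2.imwrite('pics/w4c.png',np.hstack([cv2.resize(i[60:360,140:540],(400,300))[:,:],np.zeros((300,0,3),np.uint8)]))
cv2.imwrite('pics/w4c.png',np.hstack([cv2.resize(i[60:360,200:440],(480,600),interpolation=cv2.INTER_CUBIC),np.vstack([c(a,236,225)[:,40:360],c(s,304,250)[:,40:360]])]))
E
```

```text
11.65 [0.5626 0.2149 0.2805] [ 6.7e-03  1.0e+00 -4.0e-04  2.0e-04] 0.08540353392674835 [-0.27  0.35 -0.18  1.63  0.07  1.17  1.09] [-0.6  0.3 -0.5]
```

View pics/w4c.png

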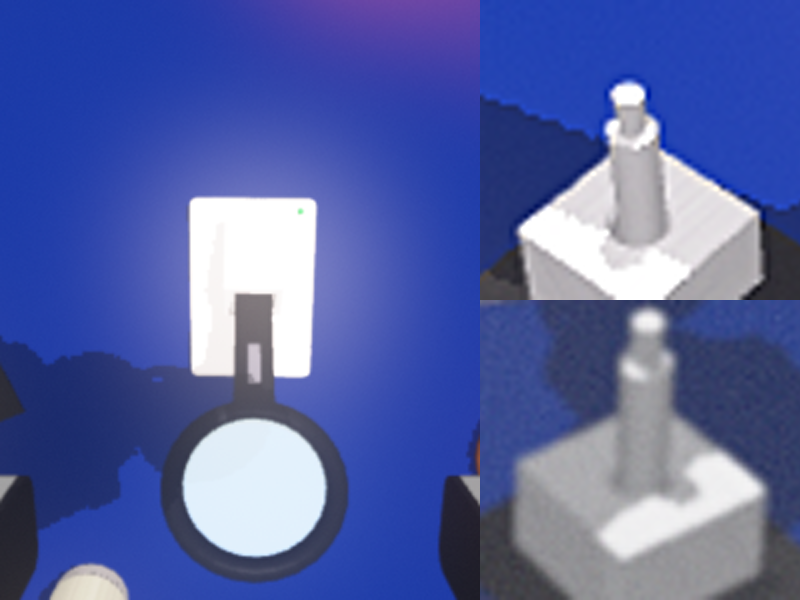

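The shaft stands at the bottom of the bore. The wrist view shows the black magnifier aligned with the tool: lens centre at (327,303.5) and handle leaving the socket at (327,207.5).

```bash
python3 - <<'E'
from h import *
import pickle
p=pickle.load(open('pics/w4.pkl','rb'));a,b=C['scene'],C['side']
L,r=tri([(p,(327,303.5)),(b,(328,189)),(a,(384,203))]);print('lens',L,r)
print(tri([(p,(327,303.5)),(b,(328,189))]))
o,d=ray(p,(327,303.5));print('depth .32 z:',o[2], (o+d*.32/(p['R'][2]@d)).round(4))
# cradle base in wrist
for u in((189,198),(316,198),(192,376),(311,376)):print(onz(p,(u[0]/2+200,u[1]/2+60),.012))
print('shafttop',tri([(a,(273.6,243.4)),(b,(345.6,254))]))
# model: handle mouth upper surface
for zl in(.125,.13,.135,.14,.145):
    Lz=onz(p,(327,303.5),zl);s=.5**.5
    x=np.array([s,0,s]);z=np.array([-s,0,s])
    end=Lz-.146*x
    pr=lambda q,w:proj(q,end+w[0]*x+np.array([0,w[1],0])+w[2]*z).round(1)
    print(zl,Lz,'hand',(Lz-.068*x).round(4),'end',end.round(3),'mouth top',pr(p,(.045,0,.008)),'side tip',pr(b,(.1895,0,0)),'side mouthtop',pr(b,(.045,-.01,.008)),'scene tip',pr(a,(.1895,0,0)))
E
```

```text
lens [0.6374 0.2281 0.1366] [0.006, 0.0066, 0.0111]
(array([0.6379, 0.2226, 0.1321]), [0.0008, 0.0008])
depth .32 z: 0.4229201813386374 [0.6371 0.2226 0.1318]
[0.5106 0.188  0.012 ]
[0.5116 0.2622 0.012 ]
[0.6196 0.1863 0.012 ]
[0.6205 0.2612 0.012 ]
shafttop (array([ 0.6126, -0.0038,  0.1198]), [0.002, 0.002])
0.125 [0.6405 0.2227 0.125 ] hand [0.5924 0.2227 0.0769] end [0.537 0.223 0.022] mouth top [325.2 210.9] side tip [342.3 178.1] side mouthtop [296.7 223. ] scene tip [388.3 210. ]
0.13 [0.638  0.2226 0.13  ] hand [0.5899 0.2226 0.0819] end [0.535 0.223 0.027] mouth top [325.2 209.5] side tip [341.3 176.3] side mouthtop [295.6 221.4] scene tip [387.8 207.4]
0.135 [0.6355 0.2225 0.135 ] hand [0.5874 0.2225 0.0869] end [0.532 0.222 0.032] mouth top [325.2 208.1] side tip [340.3 174.4] side mouthtop [294.5 219.7] scene tip [387.2 204.8]
0.14 [0.633  0.2224 0.14  ] hand [0.5849 0.2224 0.0919] end [0.53  0.222 0.037] mouth top [325.1 206.6] side tip [339.3 172.5] side mouthtop [293.3 217.9] scene tip [386.7 202.2]
0.145 [0.6305 0.2223 0.145 ] hand [0.5824 0.2223 0.0969] end [0.527 0.222 0.042] mouth top [325.1 205. ] side tip [338.3 170.6] side mouthtop [292.2 216.2] scene tip [386.2 199.5]
```

Emit:
{"op": "play_rows", "data": {
  "moves": "1 0.01 0.004 -0.03 0; 1 0.0135 0.0035 -0.03 0; 1 0 0 -0.04 0; 1 0 0 -0.04 0; 1 0 0 -0.03 0; 1 0 0 -0.02 0; 1 0 0 -0.015 0; 1 0 0 -0.01 0; 1 0 0 0 0; 1 0 0 0 0"
}}

```text
time_s: 13.05
position: [0.5862, 0.2245, 0.0662]
tool_rot: [0.005, 1.0, 0.0, 0.001]
force: [0.2, 0.4, 0.2]
grip_width: 0.0856
grip_force: 0.0
```

Emit:
{"op": "play_rows", "data": {
  "moves": "1 0 -0.0015 -0.001 0; -1 0 0 0 0; -1 0 0 0 0; -1 0 0 0 0; -1 0 0 0 0; -1 0 0 0 0; -1 0 0 0 0; -1 0 0 0 0; -1 0 0 0 0; -1 0 0 0 0"
}}

```text
time_s: 14.3
position: [0.5855, 0.2228, 0.0645]
tool_rot: [0.005, 1.0, 0.0, 0.0]
force: [-0.9, -0.4, 3.3]
grip_width: 0.0193
grip_force: 59.1
```

Emit:
{"op": "play_rows", "data": {
  "moves": "-1 0.004 0 0.004 0; -1 0.006 0 0.006 0; -1 0.01 0 0.01 0; -1 0.01 0 0.01 0; -1 0.01 0 0.01 0; -1 0.01 0 0.01 0; -1 0.01 0 0.01 0; -1 0.01 0 0.02 0; -1 0 0 0.03 0; -1 0 0 0 0"
}}

```text
time_s: 15.55
position: [0.659, 0.2233, 0.1782]
tool_rot: [0.006, 1.0, 0.001, 0.004]
force: [1.4, 0.3, -2.0]
grip_width: 0.0195
grip_force: 58.6
```

```bash
python3 look.py w5;  python3 - <<'E'
import cv2,numpy as np
from plant import cams
s=cams.camera('side')[:,:,::-1]; cv2.imwrite('pics/s5.png',s)
i=cv2.imread('pics/w5.png')
cv2.imwrite('pics/w5c.png',np.hstack([cv2.resize(i,(400,300)),cv2.resize(s[100:250,240:440],(400,300))]))
E
```

```text
15.55 [0.659  0.2233 0.1782] [0.0057 1.     0.0012 0.0039] 0.019538253548305434 [-0.26  0.6  -0.16  1.49  0.1   1.06  1.12] [ 1.4  0.3 -2. ]
```

View pics/w5c.png

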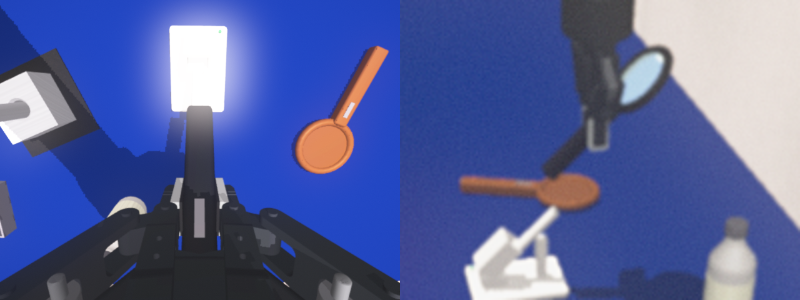

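The magnifier is held clear of the cradle at 45° (side view, handle end near crop pixel (548,170)). Moves only turn about vertical, so I'll level it by pivoting it in the pads. I'll press the handle end on the rack's solid top between the empty hole and the far dowel, with the lens pointing to −y.

Emit:
{"op": "play_rows", "data": {
  "moves": "-1 0 0 0.03 0; -1 0 0 0.03 -8; -1 -0.01 -0.04 0.01 -10; -1 -0.01 -0.05 0 -10; -1 -0.01 -0.05 0 -10; -1 -0.01 -0.05 0 -10; -1 -0.01 -0.05 0 -10; -1 -0.01 -0.05 0 -10; -1 -0.01 -0.05 0 -10; -1 -0.01 -0.05 0 -10"
}}

```text
time_s: 16.9
position: [0.5744, -0.1688, 0.2431]
tool_rot: [0.701, 0.714, -0.001, -0.001]
force: [-0.8, 0.2, -1.2]
grip_width: 0.0194
grip_force: 58.7
```

Emit:
{"op": "play_rows", "data": {
  "moves": "-1 -0.006 -0.045 0 -10; -1 0 -0.02 0 0; -1 0 0 -0.03 0; -1 0 0 -0.03 0; -1 0 0 -0.03 0; -1 0 0 -0.02 0; -1 0 0 0 0; -1 0 0 0 0; -1 0 0 0 0; -1 0 0 0 0"
}}

```text
time_s: 18.15
position: [0.5701, -0.2325, 0.1354]
tool_rot: [0.758, 0.652, 0.001, 0.001]
force: [0.0, -0.3, -1.6]
grip_width: 0.0193
grip_force: 58.8
```

```bash
python3 look.py w6; python3 - <<'E'
import cv2
from plant import cams
for n in('side','scene'): cv2.imwrite(f'pics/{n}6.png',cams.camera(n)[:,:,::-1])
E
```

```text
18.15 [ 0.5701 -0.2325  0.1354] [7.582e-01 6.520e-01 5.000e-04 8.000e-04] 0.01932635063633723 [ 0.13  0.52  0.28  1.74 -0.18  0.9   0.34] [ 0.  -0.3 -1.6]
```

Emit:
{"op": "play_rows", "data": {
  "moves": "-1 0.003 0.001 -0.02 0; -1 0 0 -0.015 0; -1 0 0 -0.008 0; -1 0 0 -0.004 0; -1 0 0 -0.004 0; -1 0 -0.002 -0.003 0; -1 -0.0005 -0.003 -0.003 0; -1 -0.0005 -0.004 -0.003 0; -1 0 0 0 0; -1 0 0 0 0"
}}

```text
time_s: 19.55
position: [0.5721, -0.2397, 0.0754]
tool_rot: [0.758, 0.652, 0.001, 0.0]
force: [-0.7, 2.4, 5.2]
grip_width: 0.0195
grip_force: 59.2
```

Emit:
{"op": "play_rows", "data": {
  "moves": "-1 -0.0005 -0.0035 -0.004 0; -1 -0.0005 -0.0035 -0.004 0; -1 -0.0005 -0.003 -0.005 0; -1 -0.0005 -0.0025 -0.005 0; -1 -0.0003 -0.002 -0.005 0; -1 -0.0003 -0.002 -0.006 0; -1 -0.0002 -0.001 -0.005 0; -1 -0.0002 -0.001 -0.004 0; -1 0 0 0 0; -1 0 0 0 0"
}}

```text
time_s: 20.8
position: [0.5693, -0.2591, 0.0373]
tool_rot: [0.758, 0.652, 0.001, 0.001]
force: [-0.2, 0.5, 4.6]
grip_width: 0.0191
grip_force: 58.5
```

Emit:
{"op": "play_rows", "data": {
  "moves": "-1 0 -0.0005 -0.002 0; -1 0 0 -0.002 0; -1 0 0 0 0; -1 0 0 0 0; -1 0 0 0.01 0; -1 0 0 0.03 0; -1 0 0 0.05 0; -1 0 0 0.05 0; -1 0 0 0 0; -1 0 0 0 0"
}}

```text
time_s: 22.05
position: [0.5681, -0.2592, 0.1722]
tool_rot: [0.758, 0.652, -0.0, -0.0]
force: [0.2, 0.1, -2.7]
grip_width: 0.0193
grip_force: 58.8
```

```bash
python3 look.py w7; python3 - <<'E'
import cv2,numpy as np
from h import *
s=observe()
tcp=s['position']
u=np.array([-.15,-.9887,0])
for n in('side','scene'): cv2.imwrite(f'pics/{n}7.png',cams.camera(n)[:,:,::-1])
a=cv2.imread('pics/scene7.png');b=cv2.imread('pics/side7.png')
for n,im in(('scene',a),('side',b)):
    print(n,proj(C[n],tcp),proj(C[n],tcp+[0,0,.019]+.07*u))
x0,y0=[int(v) for v in proj(C['scene'],tcp+[0,0,.02]+.03*u)];x1,y1=[int(v) for v in proj(C['side'],tcp+[0,0,.02]+.03*u)]
print(x0,y0,x1,y1)
c=lambda im,x,y:cv2.resize(im[y-60:y+60,x-50:x+50],(400,480),interpolation=cv2.INTER_CUBIC)
cv2.imwrite('pics/c7.png',np.hstack([c(a,x0,y0),c(b,x1,y1)]))
E
```

```text
22.05 [ 0.5681 -0.2592  0.1722] [ 7.583e-01  6.520e-01 -0.000e+00 -1.000e-04] 0.01934943437187921 [ 0.17  0.49  0.29  1.69 -0.16  0.98  0.37] [ 0.2  0.1 -2.7]
scene [126.92655119 259.01046389] [ 80.14873168 262.24971982]
side [365.93938426 331.42763574] [375.83136737 359.61393866]
105 255 370 336
```

View pics/c7.png

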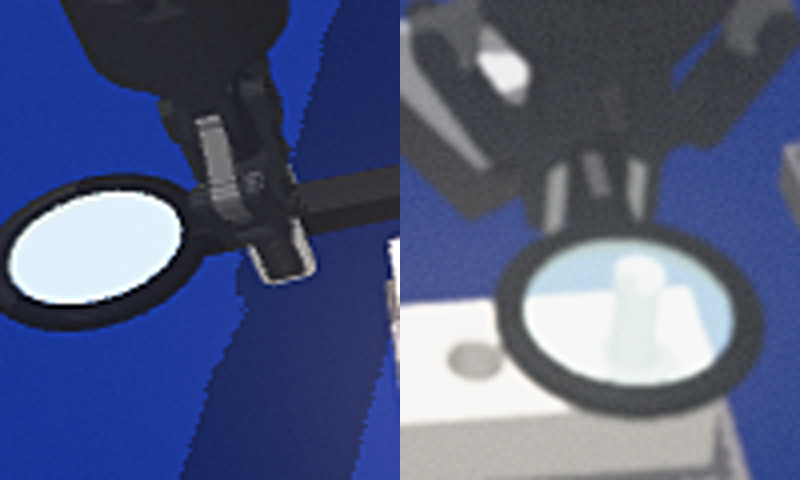

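The pivot worked: the lens is close to level, with its centre at scene (79.3,258) and side (377,354).

```bash
python3 - <<'E'
from h import *
import cv2
from scipy.optimize import least_squares
tcp=np.array([.5681,-.2592,.1722]);u=np.array([-.15,-.9887,0]);a,b=C['scene'],C['side']
L,r=tri([(a,(79.3,258)),(b,(377,354))]);g=tcp+[0,0,.019];d=L-g;print(L,r,'along',d@u,'lat',d@[.9887,-.15,0],'dz',d[2],'tilt',np.degrees(np.arctan2(d[2],d@u)))
# ring ellipse from points: glass outline axis ratio per camera vs. model
def ell(cam,c,th):
    n=np.array([0,0,1])*np.cos(th)-u*np.sin(th); x=u*np.cos(th)+np.array([0,0,1])*np.sin(th);y=np.cross(n,x)
    P=np.array([proj(cam,c+.0435*(np.cos(t)*x+np.sin(t)*y)) for t in np.linspace(0,2*np.pi,60)])
    return np.ptp(P,axis=0).round(1)
for t in(-10,-5,0,5,10,15):print(t,ell(a,L,np.radians(t)),ell(b,L,np.radians(t)))
print('obs scene h',(330-173)/4,' side w,h',(765-497)/4,(418-222)/4)
E
```

```text
[ 0.5578 -0.3266  0.1997] [0.0008, 0.0008] along 0.06818338000000003 lat -7.361000000008398e-05 dz 0.008500000000000008 tilt 7.106049697630774
-10 [51.6 41.2] [68.2 58.7]
-5 [53.9 39.9] [68.3 55.2]
0 [55.8 38.7] [68.4 51.3]
5 [57.3 37.7] [68.5 47. ]
10 [58.3 36.9] [68.6 42.3]
15 [58.9 36.4] [68.6 37.4]
obs scene h 39.25  side w,h 67.0 49.0
```

Emit:
{"op": "play_rows", "data": {
  "moves": "-1 0.003 0.02 0 0; -1 0.005 0.03 0 0; -1 0.007 0.04 0 0; -1 0.007 0.04 0 0; -1 0.007 0.04 0 0; -1 0.007 0.04 0 0; -1 0.007 0.04 0 0; -1 0.006 0.035 0 0; -1 0.004 0.025 0 0; -1 0.0015 0.013 0 0"
}}

```text
time_s: 23.45
position: [0.6222, 0.0675, 0.1715]
tool_rot: [0.757, 0.653, -0.0, -0.001]
force: [-0.5, -0.8, -1.6]
grip_width: 0.0194
grip_force: 58.8
```

Emit:
{"op": "play_rows", "data": {
  "moves": "-1 0 0 0 0; -1 0 0 0 0; -1 0 0 0 0; -1 0 0 0 0; -1 0 0 0 0; -1 0 0 0 0; -1 0 0 0 0; -1 0 0 0 0; -1 0 0 0 0; -1 0 0 0 0"
}}

```text
time_s: 24.7
position: [0.623, 0.0637, 0.1723]
tool_rot: [0.758, 0.652, 0.0, -0.0]
force: [-0.0, -0.2, -0.2]
grip_width: 0.0188
grip_force: 58.8
```

```bash
python3 look.py w8; python3 - <<'E'
from h import *
import cv2
from scipy import ndimage
s=observe();u=np.array([-.15,-.9887,0]);pred=s['position']+[-.0103,-.0674,.0275];print('pred lens',pred)
for n in('scene','side'):
    im=cams.camera(n)[:,:,::-1].copy();cv2.imwrite(f'pics/{n}8.png',im)
    q=proj(C[n],pred);x,y=q.astype(int);w=im[y-45:y+45,x-50:x+50]
    dark=(w.max(2)<70).astype(np.uint8)
    # glass = largest non-dark region enclosed holding the predicted centre
    k,l,st,ce=cv2.connectedComponentsWithStats(1-dark,connectivity=4)
    i=l[45,50];print(n,'pred',q.round(1),'glass',st[i],ce[i]+[x-50,y-45])
    print('shaft top pred',proj(C[n],np.array([.6126,-.0038,.12])).round(1))
E
```

```text
24.7 [0.623  0.0637 0.1723] [ 0.7582  0.652   0.     -0.    ] 0.01884179650179413 [-0.31  0.49  0.22  1.69 -0.12  0.98 -0.2 ] [-0.  -0.2 -0.2]
pred lens [ 0.61268718 -0.00366248  0.1998159 ]
scene pred [270.  213.8] glass [ 31  32  38  24 697] [269.37302726 211.58249641]
shaft top pred [273.2 244.3]
side pred [346.5 217.2] glass [   0    0  100   90 8782] [345.55215213 216.92268276]
shaft top pred [345.  253.1]
```

```bash
python3 -c "
from plant import close_job;print(close_job())"
```

```text
the job is handed in; nothing more can be done
None
```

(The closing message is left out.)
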